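# Close the glaze jar and start the shaker

## Robot

A 7-joint arm with a two-finger parallel gripper is mounted at the origin on the work surface. World frame = base frame: x ahead of the robot, y to its left, z up, the work surface at z = 0. Lengths are in m, angles in rad, forces in N, time in s.
With the tool pointing down it reaches from about 0.4 to 0.85 m from the base axis. Payload 4.5 kg.
Tool frame: the origin (TCP) lies at the very end of the fingers, on their centre line; the grasp point (between the pads) lies r.grip_depth behind it (r.grip_depth is the distance from the TCP to the grasp point, in m); x points along the fingers, y is the direction in which the jaws open and shut, and the axes are right-handed (so a half turn about x gives the same grasp; the last joint's range is limited). The gripper opens to 85 mm and grips with 20 to 120 N. Pads are 22 mm wide; open, the fingers measure 114 mm over their backs; the gripper's body (76 mm by 85 mm) begins 54 mm behind the grasp point. The pads swing forward as they close: fully open they stand 13 mm farther back than shut.
Start: joints at [1.325, 0.689, -0.195, 1.565, 0.157, 0.902, -0.215], TCP at [0.173, -0.601, 0.231] pointing down, gripper open.
Joint ranges: [-3.01, 3.01], [-0.46, 2.08], [-1.47, 1.51], [0.13, 2.56], [-1, 4.14], [0.04, 2.09], [-2.66, 2.66]. Speed limits (rad/s): [2.57, 2.57, 3.14, 3.14, 3.14, 3.14, 3.14].

## Interface

Orientations are given as a rotation vector (axis times angle).
In Python, from rig import r, optics, workorder gives the robot as it stands. The module is installed in compiled form; this text tells all that it offers.
- The arm moves only by the shell command python3 -m handwheel 'ROWS' [FORCE]. ROWS is JSON, a list of rows, each a list of 7 numbers: the shift along the tool's x, y, z in cm, then the turn, a rotation vector about the tool's x, y, z in degrees, then the opening in per cent of the stroke, from 0 (shut) to 100 (fully open). In form: [[dx, dy, dz, ax, ay, az, gripper], ...]. A call has 1 to 8 rows; each row shifts and turns the commanded pose from where the row before left it, along the tool's axes as they then stand; what a row does not reach is not made up. A row lasts 1/8 s, in which the tool goes at most 62.5 mm and 10.7 degrees, less where a joint would pass 70% of its speed; a pose out of reach is approached as far as the arm can. A call is refused whole if a number of a shift passes 6.25 or a number of a turn 10.7, either way. A call with a gripper value outside its range is refused whole. The fingers move at their own pace and stop on an object; FORCE is the grip in N (left out, the last holds). Time passes only in rows, so rows that do not move let the fingers close. It gives the time, the measured TCP pose, the force and the opening at its end, in the units of the state.
- r.get_obs(): the state, without advancing time (a new reading comes with each control period).
- optics.camera(name): name is "scene" or "top"; returns a dict with "image" (480x640x3 uint8, red, green, blue), "camera_matrix" (3x3 intrinsics, pixels), "world_from_camera" (4x4, takes a point from camera to world coordinates). Camera axes: x right, y down, z forward; pixel columns grow to the right and rows downward; lengths in m; the calibration is good to about 2 mm. A picture is of the moment at which its call begins. There is no depth.
- workorder.finish_job(): hands the job in, once; it reports no verdict.
Trained networks look in a picture, given as the dict that the camera call returned (one of the last four; its "shot" number tells which), for a name from the list of things; names that differ only in an ending like _2 or _b are one class to them, and where a whole thing is asked for, a point or a joint stands for the part that bears it (a point fixed in the world has none). Each returns a list of dicts, best first, with "conf" (0 to 1); they miss things now and then, are a little off and sometimes report something else, mostly with a low value. They report only what shows in the picture. A call takes as long as a camera call.
- optics.find_in(picture, label): "location" ([x, y, z] in m, in the coordinates of the camera as it stood for that picture, good to about 4 mm: the middle of the surface that is visible of it).
- optics.place_of(picture, label): "location" ([x, y, z] in m, in the coordinates of the camera as it stood for that picture, good to about 4 mm: a listed point, or the origin of a listed thing).
The state is a dict: "clock": time; "joint_positions": joint angles; "joint_vel": joint speeds; "joint_torque": joint torques, N m; "tool_pos": TCP position; "tcp_rot": TCP orientation; "force": force on the tool from outside, world axes, zero at the start; "torque": the same for the moment, N m; "width": finger opening in m.
Only numpy, scipy, OpenCV 4.12 (cv2) and the standard library are available. Lean on these libraries where they do the work, as an engineer would, in place of code of your own. Each camera call takes 0.05 s, during which the arm holds its last target. There are 200 camera calls.

## Task

Finish closing the glaze jar clamped in the blue shaker: turn its orange winged cap clockwise (seen from above) as far as it goes, so that the wing lines up with the two white marks. Then start the shaker from the grey control panel: press the blue, then the yellow, then the green button, one at a time, each fully down and let fully back up before the next. Leave the red button alone, press no button before the cap is closed, and do not disturb the white pottery.

Things in the scene. Friction and masses are not known exactly. Their poses are not given: they have to be found in the camera images.
- shaker: Fixed blue box 170 x 170 x 55 mm with a white glaze jar (84 mm in diameter) clamped upright at its centre by a dark round plate (132 mm in diameter, top at 143 mm). The orange cap tops the jar, 155 to 209 mm above the bench. Origin: centre of the underside, on the jar's axis. Two white marks on the dark plate lie 58 mm from the axis, at +x and -x. z is up.
- cap (a joint): Turn of the jar's orange cap about the vertical jar axis, rad; grows clockwise seen from above, from 0 (loose) to 1.4 at the stop (closed: wing along the shaker's x axis, in line with the white marks). It starts between 0.1 and 0.5, stays where it is left, and takes about 0.12 N m to turn.
- cap_grip (a point): Centre of the top of the cap's wing, on the jar's axis, 209 mm above the bench. The wing is an upright orange bar, 96 mm long along this point's x axis, 16 mm thick along its y, 32 mm tall, with a white stripe along its top; below it is the cap's disc, 68 mm in diameter and 22 mm high. z is up; the axes turn with the cap.
- panel: Fixed grey control panel, a flat box 120 x 310 x 45 mm (x, y, z), with the four buttons in a row along its y axis, 72 mm apart, in any order. Origin: centre of the underside.
- blue_top (a point): Blue round spring push button, head 44 mm in diameter, in a black round housing 60 mm in diameter and 12 mm high, standing on the panel. This point is the centre of its head's top face, 69 mm above the bench when up; z is up. It turns with the panel.
- yellow_top (a point): Yellow round spring push button, head 44 mm in diameter, in a black round housing 60 mm in diameter and 12 mm high, standing on the panel. This point is the centre of its head's top face, 69 mm above the bench when up; z is up. It turns with the panel.
- green_top (a point): Green round spring push button, head 44 mm in diameter, in a black round housing 60 mm in diameter and 12 mm high, standing on the panel. This point is the centre of its head's top face, 69 mm above the bench when up; z is up. It turns with the panel.
- red_top (a point): Red round spring push button, head 44 mm in diameter, in a black round housing 60 mm in diameter and 12 mm high, standing on the panel. This point is the centre of its head's top face, 69 mm above the bench when up; z is up. Must not be pressed.
- blue (a joint): Travel of the blue button, m: 0 up, 0.008 fully down. A spring returns it; it takes 1.8 N to start and 6 N to push fully down.
- yellow (a joint): Travel of the yellow button, m: 0 up, 0.008 fully down. A spring returns it; it takes 1.8 N to start and 6 N to push fully down.
- green (a joint): Travel of the green button, m: 0 up, 0.008 fully down. A spring returns it; it takes 1.8 N to start and 6 N to push fully down.
- red (a joint): Travel of the red button, m: 0 up, 0.008 fully down. A spring returns it; it takes 1.8 N to start and 6 N to push fully down.
- egg: Bystander: loose white pottery egg standing upright, 86 mm in diameter, 116 mm high. Origin: centre of its foot.
- vase: Bystander: loose white pottery vase, 92 mm in diameter, 155 mm high. Origin: centre of its foot.
- mug: Bystander: loose white pottery mug, 80 mm in diameter, 90 mm high, with a handle at its +y side. Origin: centre of its foot.

How it is judged:
By the outcome, as a careful person would: the job done as asked, in the order asked, and still so for the second after the job is handed in, with the robot touching nothing.
It also fails if it takes over 54 s, if anything falls off the work surface, if the arm or the gripper's body presses on something with over 40 N, if the wrist force passes 120 N, or if a joint passes its speed limit or range.

## Working session

There is one attempt and no reset: what is moved stays moved. The work goes in short steps, Python scripts to look and compute and a shell command to move; the robot and the scene stay as the last step left them, time stands still between calls to the robot, and variables do not carry over. Pictures are saved under pics/ and viewed, about 8 in all and at most 12, crops included, and the job is handed in when it is done.

```bash
mkdir -p pics
cat > h.py <<'E'
import numpy as np, cv2
from scipy.spatial.transform import Rotation as R
from rig import r, optics, workorder
def shot(n,f=None):
    p=optics.camera(n)
    if f: cv2.imwrite(f,p['image'][:,:,::-1])
    return p
def places(p,labels,fn='place_of'):
    for l in labels:
        for d in getattr(optics,fn)(p,l)[:2]:
            w=p['world_from_camera']@np.r_[d['location'],1]
            print(l,round(d['conf'],2),np.round(w[:3],3))
def px(p,w):
    c=np.linalg.inv(p['world_from_camera'])@np.r_[w,1]; c=p['camera_matrix']@c[:3]; return c[:2]/c[2]
def ray(p,uv,z):
    d=p['world_from_camera'][:3,:3]@np.linalg.solve(p['camera_matrix'],np.r_[uv,1]); o=p['world_from_camera'][:3,3]
    return o+d*(z-o[2])/d[2]
def state():
    o=r.get_obs(); print(o['clock'],np.round(o['tool_pos'],4),'R cols',np.round(R.from_rotvec(o['tcp_rot']).as_matrix(),3).tolist(),'F',np.round(o['force'],1),'w',o['width'],'q',np.round(o['joint_positions'],2))
E
python3 - <<'E'
from h import *
state(); print(r.grip_depth)
t=shot('top','pics/top0.png'); 
L='shaker cap_grip panel blue_top yellow_top green_top red_top egg vase mug'.split()
places(t,L)
s=shot('scene','pics/scene0.png'); print('scene'); places(s,L); print(r.get_obs()['clock'])
print(t['world_from_camera'],s['world_from_camera'])
E
```

```text
0.0 [ 0.1724 -0.6001  0.2305] R cols [[-0.001, 0.276, -0.961], [0.002, -0.961, -0.276], [-1.0, -0.002, 0.0]] F [-0.2  0.4  0.3] w 0.08525210977589383 q [ 1.32  0.69 -0.19  1.57  0.16  0.9  -0.22]
0.0187
shaker 0.69 [ 0.521 -0.231 -0.001]
cap_grip 0.84 [ 0.52  -0.23   0.205]
panel 0.93 [ 0.492  0.242 -0.002]
blue_top 0.53 [0.474 0.287 0.071]
yellow_top 0.61 [0.496 0.216 0.069]
green_top 0.52 [0.465 0.352 0.069]
green_top 0.2 [0.491 0.242 0.001]
red_top 0.54 [0.523 0.146 0.072]
egg 0.67 [0.793 0.052 0.002]
vase 0.84 [0.562 0.508 0.   ]
mug 0.97 [ 0.493 -0.508 -0.004]
scene
shaker 0.8 [ 0.521 -0.234 -0.002]
cap_grip 0.66 [ 0.521 -0.234  0.211]
cap_grip 0.55 [0.456 0.352 0.07 ]
panel 0.65 [ 0.48   0.245 -0.002]
blue_top 0.74 [ 0.524 -0.232 -0.003]
blue_top 0.67 [0.474 0.281 0.068]
yellow_top 0.64 [0.497 0.212 0.069]
yellow_top 0.18 [0.518 0.142 0.065]
green_top 0.43 [0.457 0.35  0.069]
red_top 0.45 [0.52  0.139 0.069]
egg 0.6 [0.793 0.04  0.001]
vase 0.66 [ 0.556  0.506 -0.001]
mug 0.56 [ 0.493 -0.509 -0.   ]
1.1
[[ 0.01432951 -0.98874283  0.14893717  0.40929266]
 [-0.99988481 -0.0134241   0.00708269  0.00619299]
 [-0.00500362 -0.14902151 -0.9888213   1.59888846]
 [ 0.          0.          0.          1.        ]] [[ 0.49872001  0.68496156 -0.53113653  1.57262407]
 [ 0.86675156 -0.39094128  0.30968798 -0.55842791]
 [ 0.00448116 -0.61481101 -0.78866174  1.5404161 ]
 [ 0.          0.          0.          1.        ]]
```

View pics/top0.png

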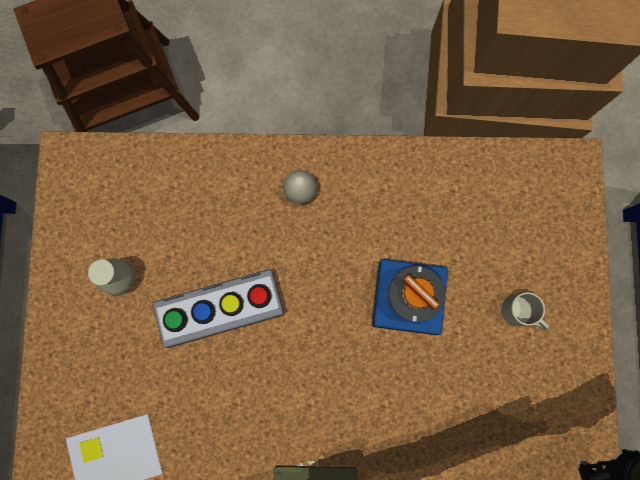

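Run:
```python
from h import *
p=optics.camera('top')
u,v=px(p,[0.521,-0.231,0.2]);u,v=int(u),int(v);print(u,v)
for c in ('blue_top',(.474,.285,.069)),('y',(.496,.214,.069)),('g',(.461,.351,.069)),('r',(.521,.142,.069)): print(c[0],px(p,c[1]))
im=p['image'][v-70:v+70,u-70:u+70]
cv2.imwrite('pics/cap0.png',cv2.resize(im,None,fx=4,fy=4,interpolation=cv2.INTER_CUBIC)[:,:,::-1])
hsv=cv2.cvtColor(np.ascontiguousarray(p['image']),cv2.COLOR_RGB2HSV)
m=cv2.inRange(hsv,(5,120,90),(20,255,255)); m[:, :u-60]=0;m[:,u+60:]=0;m[:v-60]=0;m[v+60:]=0
n=cv2.findContours(m,0,2)[0]; c=max(n,key=cv2.contourArea); print(cv2.contourArea(c),cv2.minAreaRect(c))
```

```text
420 291
blue_top [200.7997803  312.01573895]
y [230.07146061 303.41719336]
g [173.63774459 316.97156736]
r [259.67619857 293.63464613]
14161.0 ((419.5, 290.5), (119.0, 119.0), 90.0)
```

View pics/cap0.png

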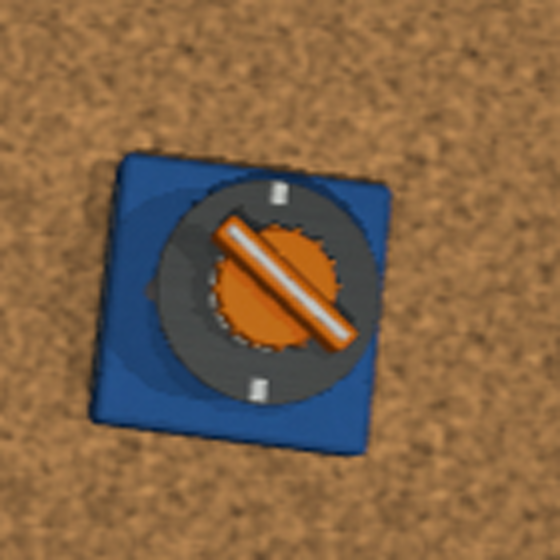

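The top view shows the wing running from crop px (232,228) to (345,338) and the marks at (279,193) and (259,390). That leaves about 52° clockwise to turn. The left-to-right button order is green, blue, yellow, red, at full-image px (175,320), (202,312), (231,303), (259,296).

```bash
cat >> h.py <<'E'
def go(target,jaw=None):
    "shift left in tool axes (cm), and turn about tool x (deg) to bring the jaw axis to world angle jaw (deg, mod 180)"
    o=r.get_obs(); M=R.from_rotvec(o['tcp_rot']).as_matrix()
    print('shift cm',np.round(M.T@(np.array(target)-o['tool_pos'])*100,2))
    a=np.degrees(np.arctan2(M[1,1],M[0,1])); print('jaw angle',round(a,1))
    if jaw is not None: print('turn ax',round(-((jaw-a+90)%180-90),1))
def btn(p):
    hsv=cv2.cvtColor(np.ascontiguousarray(p['image']),cv2.COLOR_RGB2HSV); out={}
    for n,lo,hi,g in ('blue',100,125,(.474,.285)),('yellow',25,35,(.496,.214)),('green',50,85,(.461,.351)),('red',0,4,(.521,.142)):
        u,v=px(p,[*g,.069]).astype(int); m=np.zeros(hsv.shape[:2],np.uint8)
        m[v-20:v+20,u-20:u+20]=cv2.inRange(hsv,(lo,120,60),(hi,255,255))[v-20:v+20,u-20:u+20]
        M=cv2.moments(m,True); out[n]=ray(p,[M['m10']/M['m00'],M['m01']/M['m00']],.069); print(n,M['m00'],np.round(out[n],4))
    return out
E
python3 - <<'E'
from h import *
p=shot('top'); c=lambda x,y:np.array([350+x/4-.375,221+y/4-.375])
a,b=ray(p,c(232,228),.209),ray(p,c(345,338),.209); m,n=ray(p,c(279,193),.144),ray(p,c(259,390),.144)
ang=lambda d:np.degrees(np.arctan2(d[1],d[0]))
print('wing',(a+b)/2,ang(a-b),np.linalg.norm(a-b),'marks',(m+n)/2,ang(m-n),np.linalg.norm(m-n))
btn(p); state()
C=(a+b)/2
go([C[0],C[1],.27],ang(a-b)+90)
E
```

```text
wing [ 0.52097095 -0.23195273  0.209     ] 45.794834953858626 0.086813105032731 marks [ 0.52130077 -0.23180833  0.144     ] -6.401753055361001 0.11589051547282837
blue 258.0 [0.4757 0.2832 0.069 ]
yellow 265.0 [0.4962 0.2146 0.069 ]
green 258.0 [0.4551 0.3524 0.069 ]
red 259.0 [0.5166 0.1454 0.069 ]
1.2 [ 0.1726 -0.6007  0.2313] R cols [[0.0, 0.276, -0.961], [-0.0, -0.961, -0.276], [-1.0, 0.0, 0.0]] F [-0.7 -0.2 -0.1] w 0.08557914259858135 q [ 1.32  0.69 -0.19  1.57  0.16  0.9  -0.22]
shift cm [ -3.87 -25.82 -43.66]
jaw angle -74.0
turn ax -29.8
```

```bash
python3 -m handwheel '[[-4,0,0,0,0,0,100],[0,-2.5,-4,0,0,0,100],[0,-2.6,-4.4,0,0,0,100],[0,-2.6,-4.4,0,0,0,100],[0,-2.6,-4.4,0,0,0,100],[0,-2.6,-4.4,0,0,0,100],[0,-2.6,-4.4,0,0,0,100],[0,-2.6,-4.4,0,0,0,100]]' 60
python3 -m handwheel '[[0,-2.6,-4.4,0,0,0,100],[0,-2.6,-4.4,0,0,0,100],[0,0,0,-10,0,0,100],[0,0,0,-10,0,0,100],[0,0,0,-10,0,0,100],[0,0,0,0,0,0,100],[0,0,0,0,0,0,100]]'
python3 -c "
from h import *
state(); go([.5211,-.2319,.184],135.8)"
```

```text
clock: 2.2
tool_pos: [0.4159, -0.3416, 0.2715]
tcp_rot: [2.072, 0.291, -2.071]
force: [-0.3, -0.8, -0.2]
width: 0.0854
clock: 3.08
tool_pos: [0.485, -0.2686, 0.2713]
tcp_rot: [1.75, 0.74, -1.75]
force: [-0.3, 0.1, 0.7]
width: 0.0853
3.075 [ 0.485  -0.2686  0.2713] R cols [[0.0, 0.718, -0.696], [-0.0, -0.696, -0.718], [-1.0, 0.0, 0.0]] F [-0.3  0.1  0.7] w 0.08531224359774124 q [ 0.63  0.56 -0.34  1.73  0.23  0.9  -0.58]
shift cm [ 8.73  0.03 -5.15]
jaw angle -44.1
turn ax 0.1
```

```bash
python3 -m handwheel '[[0,0,-2.6,0,0,0,100],[0,0,-2.5,0,0,0,100],[0,0,0,0,0,0,100],[2,0,0,0,0,0,100],[0,0,0,0,0,0,100]]'
python3 -c "
from h import *
state(); go([.5211,-.2319,.184],135.8); shot('scene','pics/scene1.png')"
```

```text
clock: 3.7
tool_pos: [0.5185, -0.2326, 0.2502]
tcp_rot: [1.747, 0.743, -1.753]
force: [1.2, -0.4, 0.2]
width: 0.0857
3.7 [ 0.5185 -0.2326  0.2502] R cols [[-0.004, 0.718, -0.696], [-0.0, -0.696, -0.718], [-1.0, -0.003, 0.003]] F [ 1.2 -0.4  0.2] w 0.08566557755873741 q [ 0.54  0.6  -0.33  1.71  0.24  0.87 -0.67]
shift cm [ 6.62  0.15 -0.25]
jaw angle -44.1
turn ax 0.1
```

View pics/scene1.png

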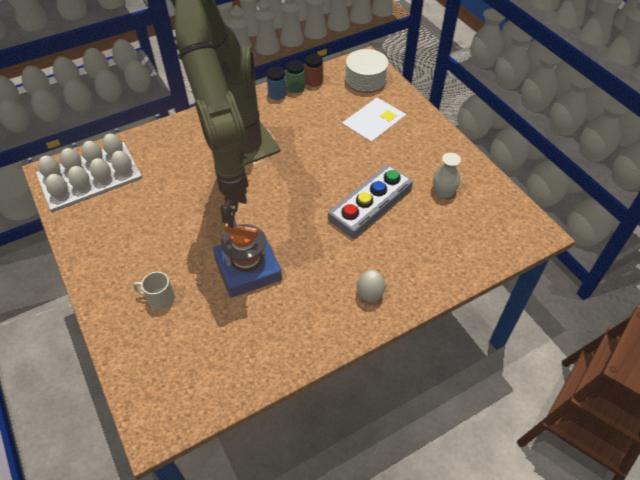

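The gripper stands over the wing (px 240,232) and is clear of everything else. Next I descend and grip.

```bash
python3 -m handwheel '[[2.5,0.1,-0.2,0,0,0,100],[2.5,0,0,0,0,0,100],[1.5,0,0,0,0,0,100],[0,0,0,0,0,0,100],[0,0,0,0,0,0,0],[0,0,0,0,0,0,0],[0,0,0,0,0,0,0],[0,0,0,0,0,0,0]]' 60
python3 -m handwheel '[[0,0,0,0,0,0,0],[0,0,0,0,0,0,0]]'
python3 -c "
from h import *
state(); go([.5211,-.2319,.184],83.6);print(r.get_obs()['torque'])"
```

```text
clock: 4.75
tool_pos: [0.5222, -0.2305, 0.1869]
tcp_rot: [1.748, 0.744, -1.749]
force: [-2.0, -1.5, 2.8]
width: 0.0146
clock: 5.0
tool_pos: [0.5221, -0.2306, 0.1869]
tcp_rot: [1.748, 0.743, -1.749]
force: [-2.1, 1.2, 5.0]
width: 0.0145
5.0 [ 0.5221 -0.2306  0.1869] R cols [[-0.001, 0.72, -0.694], [0.0, -0.694, -0.72], [-1.0, -0.001, 0.0]] F [-2.1  1.2  5. ] w 0.014483930267411354 q [ 0.51  0.68 -0.3   1.77  0.29  0.73 -0.71]
shift cm [0.29 0.02 0.17]
jaw angle -44.0
turn ax 52.4
[0.28349246 0.47321668 0.04921456]
```

```bash
python3 -m handwheel '[[0,0,0,7,0,0,0],[0,0,0,8,0,0,0],[0,0,0,8,0,0,0],[0,0,0,8,0,0,0],[0,0,0,8,0,0,0],[0,0,0,8,0,0,0],[0,0,0,4,0,0,0],[0,0,0,2,0,0,0]]'
python3 -m handwheel '[[0,0,0,1,0,0,0],[0,0,0,0,0,0,0]]'
python3 -c "
from h import *
state(); go([.5211,-.2319,.184],83.6);print(r.get_obs()['torque'])"
```

```text
clock: 6.0
tool_pos: [0.5223, -0.2311, 0.1869]
tcp_rot: [-2.158, 0.132, 2.159]
force: [-2.3, 0.2, 5.7]
width: 0.0146
clock: 6.25
tool_pos: [0.5223, -0.231, 0.1869]
tcp_rot: [-2.151, 0.147, 2.152]
force: [-1.8, 0.6, 5.7]
width: 0.0148
6.25 [ 0.5223 -0.231   0.1869] R cols [[-0.001, -0.135, -0.991], [-0.001, -0.991, 0.135], [-1.0, 0.001, 0.0]] F [-1.8  0.6  5.7] w 0.014847256750233902 q [ 0.35  0.67 -0.03  1.78  0.03  0.69 -1.4 ]
shift cm [0.29 0.1  0.11]
jaw angle -97.7
turn ax -1.3
[-0.05058234  0.56798465  0.89360279]
```

Torque has risen to 0.9 N m, well above the 0.12 running value, so the cap is at the stop. I release, lift and check.

```bash
python3 -m handwheel '[[0,0,0,0,0,0,100],[0,0,0,0,0,0,100],[0,0,0,0,0,0,100],[-3,0,0,0,0,0,100],[-5,0,0,0,0,0,100],[-2,6,0,0,0,0,100],[0,-6,0,0,0,0,0],[0,-6,0,0,0,0,0]]'
python3 -m handwheel '[[0,-6,0,0,0,0,0],[0,-6,0,0,0,0,0],[0,-6,0,0,0,0,0]]'
python3 - <<'E'
from h import *
p=shot('top'); u,v=420,291
cv2.imwrite('pics/cap1.png',cv2.resize(p['image'][v-70:v+70,u-70:u+70],None,fx=4,fy=4,interpolation=cv2.INTER_CUBIC)[:,:,::-1])
state(); go([.4757,.2832,.13])
E
```

```text
clock: 7.25
tool_pos: [0.531, -0.1721, 0.2863]
tcp_rot: [-2.148, 0.156, 2.144]
force: [1.7, 2.0, 0.2]
width: 0.0513
clock: 7.62
tool_pos: [0.5561, 0.0091, 0.2861]
tcp_rot: [-2.15, 0.15, 2.149]
force: [0.8, 0.4, 0.2]
width: -0.0002
7.675 [0.557  0.0217 0.286 ] R cols [[0.001, -0.125, -0.992], [0.009, -0.992, 0.125], [-1.0, -0.009, -0.0]] F [1.6 7.6 0. ] w -6.495473509446837e-05 q [-0.1   0.53 -0.03  1.71  0.01  0.9  -1.83]
shift cm [ 15.84 -24.78  11.34]
jaw angle -97.2
```

View pics/cap1.png

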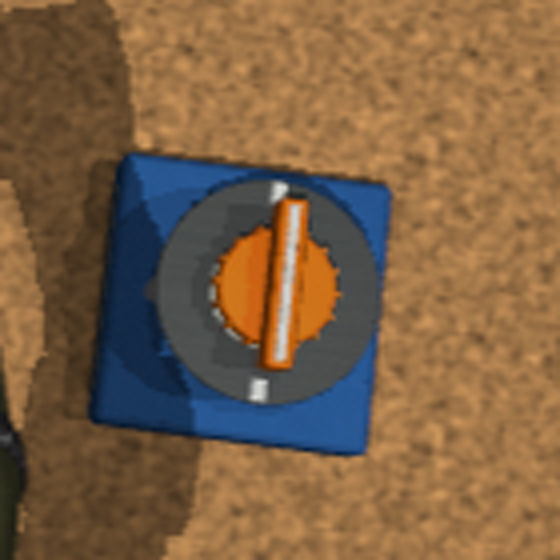

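The wing (295,206)–(281,362) is now parallel to the mark line (279,190)–(259,390). The sideways offset is parallax from the wing's height. I move on to blue.

```bash
python3 -m handwheel '[[1,-4,2,0,0,0,0],[2,-4,2,0,0,0,0],[2,-4,2,0,0,0,0],[2,-4,2,0,0,0,0],[2,-4,2,0,0,0,0],[2,-4,1.3,0,0,0,0],[2,-0.8,0,0,0,0,0],[0,0,0,0,0,0,0]]'
python3 -m handwheel '[[0,0,0,0,0,0,0],[0,0,0,0,0,0,0]]'
python3 - <<'E'
from h import *
p=shot('top')
hsv=cv2.cvtColor(np.ascontiguousarray(p['image']),cv2.COLOR_RGB2HSV)[270:316,395:445]
y,x=np.where((hsv[:,:,1]<110)&(hsv[:,:,2]>120)); k=(abs(y-20)<21)&(abs(x-26)<12); 
pts=np.c_[x,y][k]+[395,270]; W=np.array([ray(p,q,.209)[:2] for q in pts]); print(len(pts))
l=cv2.fitLine(W.astype(np.float32),cv2.DIST_HUBER,0,.01,.01).ravel(); print('wing deg',np.degrees(np.arctan(l[1]/l[0])))
state(); go([.4757,.2832,.075])
E
```

```text
clock: 8.68
tool_pos: [0.4774, 0.2688, 0.1548]
tcp_rot: [-2.148, 0.15, 2.154]
force: [0.6, 0.4, -0.1]
width: -0.0001
clock: 8.93
tool_pos: [0.4793, 0.2677, 0.157]
tcp_rot: [-2.15, 0.151, 2.147]
force: [0.1, 0.4, 0.5]
width: 0.0002
114
wing deg -6.27774
8.975 [0.4791 0.2679 0.1569] R cols [[0.001, -0.14, -0.99], [0.0, -0.99, 0.14], [-1.0, -0.001, -0.001]] F [-0.1 -0.2  0.3] w -0.0003104525660094527 q [-0.6   0.69  0.    1.88 -0.    0.57 -2.3 ]
shift cm [ 8.19 -1.47  0.57]
jaw angle -98.1
```

The fitted wing angle is -6.3° against -6.4° for the marks, so the cap is closed. Next I centre over blue.

```bash
python3 -m handwheel '[[2,-1.5,0.6,0,0,0,0],[3,0,0,0,0,0,0],[2.2,0,0,0,0,0,0],[0,0,0,0,0,0,0],[0,0,0,0,0,0,0]]'
python3 -c "
from h import *
p=shot('scene'); cv2.imwrite('pics/blue.png',cv2.resize(p['image'][140:260,300:460],None,fx=4,fy=4)[:,:,::-1]); state(); go([.4757,.2832,.059])"
```

```text
clock: 9.6
tool_pos: [0.4746, 0.2849, 0.0842]
tcp_rot: [-2.15, 0.149, 2.149]
force: [0.2, -0.3, -0.2]
width: -0.0001
9.65 [0.4749 0.2849 0.0846] R cols [[0.001, -0.138, -0.99], [0.001, -0.99, 0.138], [-1.0, -0.001, -0.001]] F [ 0.4 -0.3 -0.3] w 0.00037603358096609187 q [-0.62  0.82  0.    1.9  -0.    0.42 -2.33]
shift cm [ 2.56  0.16 -0.1 ]
jaw angle -98.0
```

View pics/blue.png

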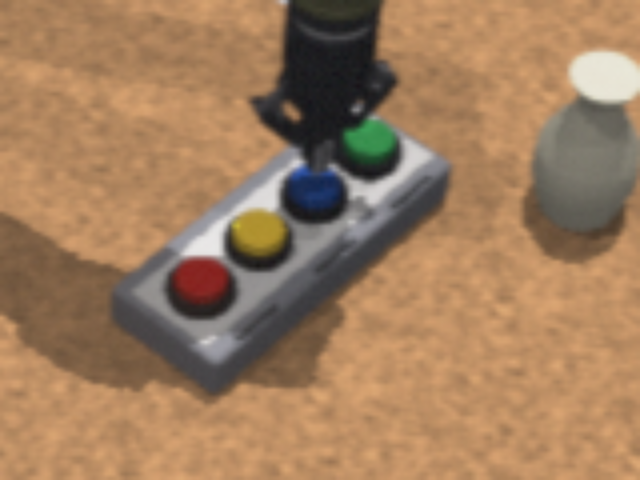

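The fingertips (px 318,155) are over the blue head (315,190). I press in small steps.

```bash
python3 -m handwheel '[[1,0,0,0,0,0,0],[0.7,0,0,0,0,0,0],[0.5,0,0,0,0,0,0],[0.4,0,0,0,0,0,0],[0.2,0,0,0,0,0,0],[0,0,0,0,0,0,0],[0,0,0,0,0,0,0]]'
```

```text
clock: 10.52
tool_pos: [0.4748, 0.2845, 0.0605]
tcp_rot: [-2.151, 0.148, 2.146]
force: [-7.7, -2.9, 43.9]
width: -0.0004
```

Blue bottomed at z = 0.0605 with 44 N, harder than needed, so I will press the others more gently. Up, then over to yellow.

```bash
python3 -m handwheel '[[-2,0,0,0,0,0,0],[-2,0,0,0,0,0,0],[0,0,0,0,0,0,0],[0,3.3,-1.5,0,0,0,0],[0,3.3,-1.5,0,0,0,0],[0,0,0,0,0,0,0],[1.5,0,0,0,0,0,0],[0,0,0,0,0,0,0]]'
python3 -c "
from h import *
state(); go([.4962,.2146,.059])"
```

```text
clock: 11.52
tool_pos: [0.4934, 0.2158, 0.0792]
tcp_rot: [-2.147, 0.148, 2.154]
force: [-0.9, -0.1, -0.3]
width: -0.0002
11.525 [0.4934 0.2158 0.0792] R cols [[-0.003, -0.136, -0.991], [-0.0, -0.991, 0.136], [-1.0, 0.001, 0.003]] F [-0.9 -0.1 -0.3] w -0.00018224501881680728 q [-0.49  0.82 -0.02  1.95  0.03  0.38 -2.24]
shift cm [ 2.02  0.08 -0.3 ]
jaw angle -97.8
```

```bash
python3 -m handwheel '[[0.7,0,-0.3,0,0,0,0],[0.7,0,0,0,0,0,0],[0.4,0,0,0,0,0,0],[0.2,0,0,0,0,0,0],[0,0,0,0,0,0,0],[0,0,0,0,0,0,0]]'
```

```text
clock: 12.28
tool_pos: [0.4985, 0.215, 0.0616]
tcp_rot: [-2.15, 0.148, 2.148]
force: [-0.3, 1.3, 5.7]
width: -0.0002
```

```bash
python3 -m handwheel '[[0.2,0,0,0,0,0,0],[0,0,0,0,0,0,0],[0,0,0,0,0,0,0]]'
```

```text
clock: 12.65
tool_pos: [0.4986, 0.215, 0.0609]
tcp_rot: [-2.151, 0.148, 2.147]
force: [-2.2, -0.0, 17.2]
width: 0.0001
```

Yellow is fully down (17 N at the hard stop). Up, and over blue to green at height.

```bash
python3 -m handwheel '[[-2,0,0,0,0,0,0],[-3,0,0,0,0,0,0],[0,0,0,0,0,0,0],[0,-4.4,2.1,0,0,0,0],[0,-4.3,2,0,0,0,0],[0,-4.3,2.1,0,0,0,0],[0,0,0,0,0,0,0],[2.5,0,0,0,0,0,0]]'
python3 -m handwheel '[[0,0,0,0,0,0,0],[0,0,0,0,0,0,0]]'
python3 -c "
from h import *
state(); go([.4551,.3524,.059])"
```

```text
clock: 13.65
tool_pos: [0.4552, 0.352, 0.0841]
tcp_rot: [-2.151, 0.148, 2.147]
force: [-0.1, 0.6, -0.4]
width: -0.0
clock: 13.9
tool_pos: [0.4549, 0.3508, 0.084]
tcp_rot: [-2.149, 0.152, 2.149]
force: [-0.5, 0.2, 0.1]
width: 0.0002
13.9 [0.4549 0.3508 0.084 ] R cols [[-0.0, -0.14, -0.99], [-0.001, -0.99, 0.14], [-1.0, 0.001, 0.0]] F [-0.5  0.2  0.1] w 0.00019220815042175226 q [-0.75  0.84  0.02  1.84 -0.03  0.47 -2.42]
shift cm [ 2.5  -0.17  0.  ]
jaw angle -98.0
```

```bash
python3 -m handwheel '[[1,-0.2,0,0,0,0,0],[0.7,0,0,0,0,0,0],[0.4,0,0,0,0,0,0],[0.3,0,0,0,0,0,0],[0.1,0,0,0,0,0,0],[0,0,0,0,0,0,0],[0,0,0,0,0,0,0]]'
```

```text
clock: 14.78
tool_pos: [0.4553, 0.3541, 0.0609]
tcp_rot: [-2.15, 0.148, 2.148]
force: [-2.7, -1.2, 17.4]
width: 0.0005
```

Green is fully down as well. I retract and do a final check.

```bash
python3 -m handwheel '[[-2,0,0,0,0,0,0],[-4,0,0,0,0,0,0],[-6,0,0,0,0,0,0],[-4,0,4,0,0,0,0],[0,0,4,0,0,0,0],[0,0,0,0,0,0,0],[0,0,0,0,0,0,0],[0,0,0,0,0,0,0]]'
python3 - <<'E'
from h import *
state(); p=shot('top'); places(p,['egg','vase','mug']); s=shot('scene','pics/end.png')
E
```

```text
clock: 15.78
tool_pos: [0.3769, 0.3641, 0.2186]
tcp_rot: [-2.149, 0.152, 2.148]
force: [-1.2, 0.3, -0.2]
width: 0.0
15.775 [0.3769 0.3641 0.2186] R cols [[0.0, -0.14, -0.99], [-0.001, -0.99, 0.14], [-1.0, 0.001, -0.001]] F [-1.2  0.3 -0.2] w 1.323500001434323e-05 q [-0.88  0.57  0.04  1.89 -0.04  0.68 -2.53]
egg 0.81 [ 0.795  0.052 -0.002]
vase 0.95 [ 0.559  0.509 -0.   ]
mug 0.93 [ 0.492 -0.511  0.   ]
```

View pics/end.png

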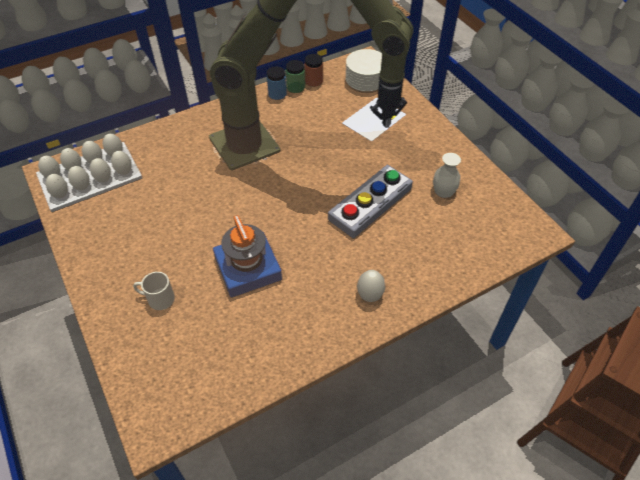

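The arm is clear of everything. The cap wing (240,230) points along the marks, and the egg (371,287), vase (447,180) and mug (157,291) are where they started.

```bash
python3 -c "
from h import *
print(workorder.finish_job())"
```

```text
the job is handed in; nothing more can be done
None
```

The cap is closed, and I pressed blue, then yellow, then green before handing the job in at about 16 s. No verdict was reported.

- **Cap:** I gripped the wing and turned it about 52° clockwise until the torque rose to 0.9 N m at the stop. Afterwards the top picture gave the wing at -6.3° and the marks at -6.4°.
- **Buttons:** each was pressed to about z = 0.061, the fully down height, and the fingers were lifted clear before the next. The red button was not touched. I did not measure the button heights after release.
- **Forces:** blue was pressed harder than intended. The wrist read 44 N on it, through the closed fingertips. This is below the 120 N wrist limit. It is above 40 N, but as I read it that limit applies to the arm and the gripper's body, not the fingertips. Yellow and green took about 17 N.
- **Pottery:** the final positions of the egg, vase and mug agree with the first ones to within 3 to 4 mm, which is the detector's accuracy. The arm ended clear of everything.

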